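Unlatch a tube carrier from a lab shaker and hold it up

TASK

Turn the shaker's black dial to 2, its unloading position. Then pull the red latch on the tube carrier sideways against its spring, lift the carrier level off the ball post, and finish still holding it level, steady and in the gripper, about 10 cm above its seat over the shaker. Leave everything else on the bench where it is.

Things in the scene. Friction and masses are not known exactly. Their poses are not given: they have to be found in the camera images.
- shaker: white bench shaker, fixed, 220 x 305 mm, deck 65 mm high. Origin on the bench (z = 0) under the ball post, z up; +y is the way the latch pulls open; the dial is at y = -105 mm, on a grey turret 112 mm wide, 90 mm high, with white numbers 0 to 6. The carrier sits on the rubber platform, 70 mm above the bench.
- post_top (a point): top of the ball post, 158 mm above the bench: a 12 mm neck under a domed steel head 24 mm wide and 20 mm high, flat underneath. Axes as the shaker's.
- dial_grip (a point): grip point on the upright axis of the round black dial sleeve: 40 mm diameter, upright sides, from 28 mm below this point to 22 mm above; turret top 30 mm below. Tall neighbours: the carrier's coupler, top 48 mm above this point, and tubes, 42 mm above, all from 80 mm away in the shaker's +y.
- dial (a joint): dial angle in rad: 0 at number 0, growing CLOCKWISE seen from above, 0.4 per number, 2.4 at 6; number 2 (green dot) is 0.8. Sprung detents (about 0.07 N m) hold it at each number; let go, it settles on the nearest. An orange line on its top and side points at the number; 3 lies in the shaker's +x. Starts at 3, 4 or 5.
- carrier: white tube carrier, loose, 0.3 to 0.5 kg, 8 capped tubes fixed in two rows: 115 mm (x) by 140 mm (y, -25 to 115), 98 mm high. Origin at its underside on the coupler's axis; seated, its axes are the shaker's. Centre of mass about 40 mm along +y and 45 mm up, near the latch bar.
- coupler (a point): point of the carrier 88 mm above its underside on the axis of its coupler, a 37 mm aluminium block whose socket sits over the post's head with 1.5 mm play; meets the post's top when seated. Two latch tines under the head lock it down while the latch is shut. The socket clears the head after 22 mm of lift.
- latch_grip (a point): grip point in the red upright latch bar, 26 mm (carrier x) by 16 mm (y): take it from above, fingers on its y faces. Bar top 17 mm above, a steel slide 29 mm below, coupler 28 mm off in -y, tubes 19 mm off in x (tops 3 mm below this point). The bar is part of the carrier, which is pulled open and lifted by it in one grasp.
- latch (a joint): latch opening in m, along the carrier's +y: 0 shut, stop at 0.016. Its spring pushes it shut with 3.6 N at 0, 8.4 N at the stop. The tines clear the head from about 0.012: keep it at 0.014 or more until the head is clear. It then springs shut, the carrier shifting towards the held bar, which is fine.
- spare_cap: loose black tube cap, 19 mm wide, 17 mm high, on the shaker's deck corner by the dial; bystander, origin at the centre of its underside.
- amber_bottle: amber bottle, 66 mm wide, 150 mm high; bystander, origin at the centre of its underside.
- tube_cup: orange cup with three tubes, 90 mm wide, about 125 mm high; bystander, origin at the centre of its underside.
- jar: glass jar with blue lid, 64 mm wide, 80 mm high; bystander, origin at the centre of its underside.
- marker: blue marker, 130 mm long, 12 mm thick, lying; bystander, origin at the centre of its underside.

How it is judged (in metres and radians):
On the way, in this order (a step that is already met when the one before it is completed fails the run):
1. the dial stands at 2 and is let go, while the carrier is still seated (value of joint dial between 0.68 and 0.92 rad and contact force between the fingers and shaker below 0.2 N and z of coupler in the frame of shaker below 0.163 m), for 0.2 s.
2. the latch is pulled open while the carrier is still seated (value of joint dial between 0.68 and 0.92 rad and value of joint latch above 0.01 m and z of coupler in the frame of shaker below 0.166 m), for 0.1 s.
3. the carrier is off the ball post, held up (z of coupler in the frame of shaker above 0.208 m and contact force between carrier and shaker below 0.1 N), for 0.2 s.
At the end, for the whole second after the job is handed in: The dial is within 0.12 rad of number 2. The carrier is held by the fingers, 60 to 160 mm above its seat, its coupler within 80 mm (sideways) of the post, tilted less than 0.2 rad, at rest (under 0.03 m/s) and touching no part of the shaker (value of joint dial between 0.68 and 0.92 rad and z of coupler in the frame of shaker between 0.218 and 0.318 m and horizontal distance between coupler and post_top below 0.08 m and angle between carrier's own z axis and vertical below 0.2 rad and linear speed of carrier below 0.03 m/s and contact force between the fingers and carrier above 1 N and contact force between carrier and shaker below 0.1 N); the arm keeps its last pose, push and grip.
It fails at once if the carrier is tipped by more than 0.5 rad (angle between carrier's own z axis and vertical above 0.5 rad).
It fails at once if a bystander is moved by more than 25 mm (distance of any of spare_cap, amber_bottle, tube_cup, jar, marker from where it was at the start of the episode above 0.025 m).
It also fails if it takes over 53 s, if anything falls off the work surface, if the arm or the gripper's body presses on something with over 40 N, if the wrist force passes 120 N, or if a joint passes its speed limit or range.

ROBOT

A 6-joint arm with a two-finger parallel gripper is mounted at the origin on the work surface. World frame = base frame: x ahead of the robot, y to its left, z up, the work surface at z = 0. Lengths are in mm, angles in rad, forces in N, time in s.
With the tool pointing down it reaches from about 275 to 750 mm from the base axis. Payload 10.2 kg.
Tool frame: the origin (TCP) lies between the finger pads; the fingertips stand 17 mm ahead of it and the grasp point (between the pads) lies 2 mm behind it; y points along the fingers, x is the direction in which the jaws open and shut, and the axes are right-handed (so a half turn about y gives the same grasp; the last joint's range is limited). The gripper opens to 85 mm and grips with 20 to 120 N. Pads are 22 mm wide; open, the fingers measure 114 mm over their backs; the gripper's body (76 mm by 85 mm) begins 54 mm behind the grasp point. The pads swing forward as they close: fully open they stand 13 mm farther back than shut.
Start: joints at [0.885, 0.313, 1.498, -0, 1.331, -0.223], TCP at [234.402, 469.773, 219.394] pointing down, gripper open.
Joint ranges: [-2.94, 2.94], [-0.97, 2.17], [0.19, 2.56], [-1.23, 4.37], [0.02, 3.11], [-2.88, 2.88]. Speed limits (rad/s): [2.39, 2.39, 3.01, 3.14, 3.14, 3.14].

INTERFACE

Orientations are given as a unit quaternion [w, x, y, z].
In Python, from rig import ctrl gives the robot as it stands.
- The arm moves only by the tool jog_arm, never from a script. Its argument "targets" is a list of rows, each an object with "offset": the shift along the tool's x, y, z in m, a list of three; "yaw": the turn about the tool's y in rad. In form: [{"offset": [dx, dy, dz], "yaw": yaw}, ...]. A call has 1 to 12 rows; each row is the pose to reach, as a shift and turn from the pose measured when the call began, along the tool's axes at that moment; what a row does not reach only later rows make up. A row lasts 1/12 s, in which the tool goes at most 41.7 mm and 7.16 degrees, less where a joint would pass 70% of its speed; a pose out of reach is approached as far as the arm can. A call with a gripper value outside its range is refused whole. "fingers" is the finger opening in m, from 0 to 0.0854, set as the call begins (left out, the last holds). The fingers move at their own pace and stop on an object; "grip_force" is the grip in N (left out, the last holds). Time passes only in rows, so rows that repeat a pose let the fingers close. It gives the time, the measured TCP pose, the force and the opening at its end, in the units of the state.
- ctrl.sense(): the state, without advancing time (a new reading comes with each control period).
- ctrl.capture(name): name is "scene" or "top" or "wrist"; returns a dict with "img" (420x560x3 uint8, red, green, blue), "intrinsics" (3x3 intrinsics, pixels), "T" (4x4, takes a point from camera to world coordinates); the wrist camera has in their place "mount" (4x4, takes a point from camera to tool coordinates, whose origin is the TCP and whose axes are the tool frame's). Camera axes: x right, y up, looking along -z (the intrinsics and any distortion apply to the point x, -y, -z); pixel columns grow to the right and rows downward; lengths in mm; the calibration is good to about 2 mm. A picture is of the moment at which its call begins: read the wrist's pose just before it. There is no depth.
- ctrl.finish_job(): hands the job in, once; it reports no verdict.
Trained networks look in the newest picture that a camera, given by its name, has taken for a name from the list of things; names that differ only in an ending like _2 or _b are one class to them, and where a whole thing is asked for, a point or a joint stands for the part that bears it (a point fixed in the world has none). Each returns a list of dicts, best first, with "score" (0 to 1); they miss things now and then, are a little off and sometimes report something else, mostly with a low value. They report only what shows in the picture. A call takes as long as a camera call.
- ctrl.boxes_of(camera, target): "box" ([left, top, right, bottom] in pixels, round what is visible of it).
- ctrl.regions_of(camera, target): "region" (420x560 bool, what is visible of it) and "box" ([left, top, right, bottom] in pixels, round what is visible of it).
The state is a dict: "time_s": time; "joints": joint angles; "dq": joint speeds; "tau": joint torques, N m; "eef_pos": TCP position; "ee_rot": TCP orientation; "force": force on the tool from outside, world axes, zero at the start; "wrist_torque": the same for the moment, N m; "grip_width": opening from 0.0 (shut) to 1.0 (fully open).
Only numpy, scipy, OpenCV 4.12 (cv2) and the standard library are available. Lean on these libraries where they do the work, as an engineer would, in place of code of your own. Each camera call takes 0.05 s, during which the arm holds its last target.

## Working session

There is one attempt and no reset: what is moved stays moved. The work goes in short steps, Python scripts to look and compute and a tool call to move; the robot and the scene stay as the last step left them, time stands still between calls to the robot, and variables do not carry over. Pictures are saved under pics/ and viewed, and the job is handed in when it is done.

Besides the shell and the picture viewer there is one more tool, called after ">>>" as name(argument=value, ...), one argument or row to a line, values as JSON. jog_arm: Moves the arm, as the interface text tells. Its arguments: {"type":"object","properties":{"targets":{"type":"array"},"fingers":{"type":"number"},"grip_force":{"type":"number"}},"required":["targets"]}

```bash
mkdir -p pics; ls
python3 - <<'E'
from rig import ctrl
import cv2,numpy as np
s=ctrl.sense();print(s)
for n in["scene","top","wrist"]:
    c=ctrl.capture(n);cv2.imwrite(f"pics/{n}0.png",c["img"][:,:,::-1])
    print(n,c["intrinsics"],c.get("T",c.get("mount")),[k for k in c])
E
```

```text
pics
{'time_s': 0.0, 'joints': array([ 8.84619176e-01,  3.13481696e-01,  1.49840838e+00, -2.72252927e-06,
        1.33100462e+00, -2.23351965e-01]), 'dq': array([ 0.00040618, -0.00061666,  0.00076732,  0.00156705, -0.00059994,
        0.00058496]), 'tau': array([ 8.77062648e-04, -4.12247729e+01, -2.59762573e+01,  1.16925477e-06,
        3.91535505e-03,  3.70387079e-05]), 'eef_pos': array([234.2198581 , 469.56515113, 218.82967396]), 'ee_rot': array([-0.60119746,  0.60149812,  0.37156036, -0.37243057]), 'force': array([-0.5286578 , -0.74643588, -0.20086019]), 'wrist_torque': array([-0.01196812, -0.00448629, -0.011847  ]), 'grip_width': 0.9985695630828293}
scene [[385.28113878   0.         278.34510135]
 [  0.         385.28113878 209.91361091]
 [  0.           0.           1.        ]] [[-1.07497849e-01 -7.43567035e-01  6.59963846e-01  1.15063587e+03]
 [ 9.94165435e-01 -8.63402105e-02  6.46564381e-02  4.01438154e+01]
 [ 8.90502141e-03  6.63063672e-01  7.48510032e-01  8.64850118e+02]
 [ 0.00000000e+00  0.00000000e+00  0.00000000e+00  1.00000000e+00]] ['img', 'intrinsics', 'T']
top [[467.57439005   0.         274.56602468]
 [  0.         467.57439005 213.07229165]
 [  0.           0.           1.        ]] [[-5.41224238e-03  9.93899225e-01 -1.10159146e-01  3.63671851e+02]
 [-9.99944376e-01 -6.37635754e-03 -8.40162181e-03 -1.60145786e+01]
 [-9.05277951e-03  1.10107547e-01  9.93878451e-01  1.50565089e+03]
 [ 0.00000000e+00  0.00000000e+00  0.00000000e+00  1.00000000e+00]] ['img', 'intrinsics', 'T']
wrist [[344.96921682   0.         275.30812571]
 [  0.         344.96921682 207.11210226]
 [  0.           0.           1.        ]] [[ 9.99999802e-01  3.48781656e-04  5.24293698e-04 -3.57611865e-01]
 [ 4.08337153e-04  2.74653211e-01 -9.61543263e-01 -1.53187216e+02]
 [-4.79367599e-04  9.61543287e-01  2.74653014e-01  6.98251458e+01]
 [ 0.00000000e+00  0.00000000e+00  0.00000000e+00  1.00000000e+00]] ['img', 'intrinsics', 'mount']
```

View pics/scene0.png

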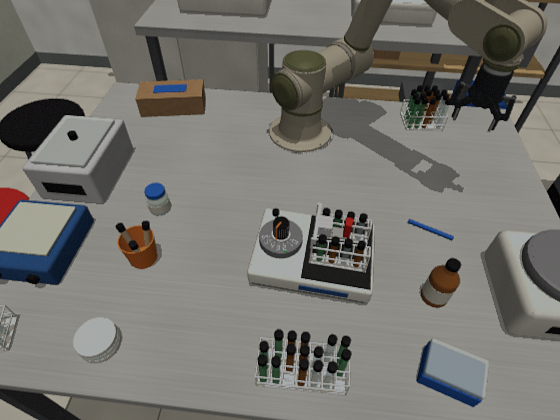

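View pics/top0.png

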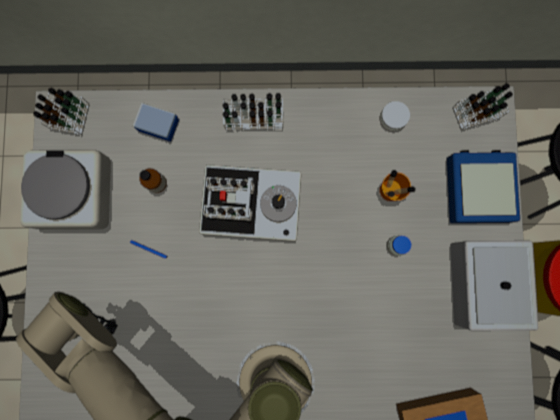

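View pics/wrist0.png

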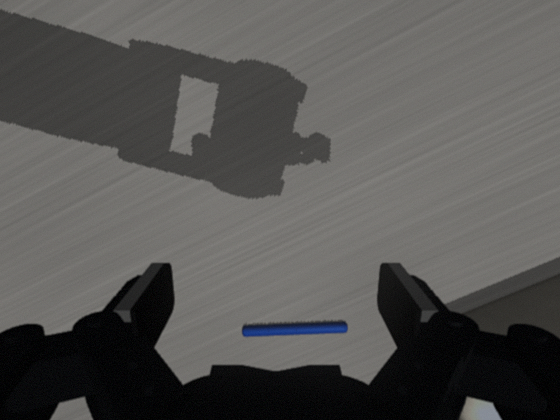

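```bash
cat > h.py <<'E'
import numpy as np,cv2
from rig import ctrl
from scipy.spatial.transform import Rotation as R
def Rq(q): return R.from_quat([q[1],q[2],q[3],q[0]]).as_matrix()
def toolT(s):
    T=np.eye(4);T[:3,:3]=Rq(s["ee_rot"]);T[:3,3]=s["eef_pos"];return T
def shot(n):
    s=ctrl.sense();c=ctrl.capture(n)
    if n=="wrist": c["T"]=toolT(s)@c["mount"]
    return c,s
def ray(c,u,v):
    K=c["intrinsics"];d=np.array([(u-K[0,2])/K[0,0],-(v-K[1,2])/K[1,1],-1.])
    return c["T"][:3,3],c["T"][:3,:3]@d
def atz(c,u,v,z):
    o,d=ray(c,u,v);return o+d*(z-o[2])/d[2]
def proj(c,p):
    q=np.linalg.inv(c["T"])@np.append(p,1);K=c["intrinsics"]
    return K[0,0]*q[0]/-q[2]+K[0,2],K[1,1]*-q[1]/-q[2]+K[1,2]
def tri(rays):
    A=np.zeros((3,3));b=np.zeros(3)
    for o,d in rays:
        d=d/np.linalg.norm(d);P=np.eye(3)-np.outer(d,d);A+=P;b+=P@o
    p=np.linalg.solve(A,b)
    return p,[np.linalg.norm(np.cross(p-o,d/np.linalg.norm(d))) for o,d in rays]
E
python3 - <<'E'
from h import *
for n in["scene","top"]:
    c,s=shot(n)
    i=c["img"][:,:,::-1]
    b=(235,195,390,305) if n=="scene" else (190,155,310,250)
    cv2.imwrite(f"pics/{n}z.png",cv2.resize(i[b[1]:b[3],b[0]:b[2]],None,fx=5,fy=5,interpolation=cv2.INTER_CUBIC))
    for t in["shaker","dial","carrier","coupler","latch","latch_grip","dial_grip","spare_cap"]:
        for r in ctrl.regions_of(n,t)[:2]:
            m=r["region"];ys,xs=np.nonzero(m)
            print(n,t,round(r["score"],2),np.round(r["box"],1),xs.mean().round(1),ys.mean().round(1),m.sum())
            if r["score"]>.5 and t=="shaker": print(cv2.minAreaRect(np.c_[xs,ys].astype(np.float32)))
E
```

```text
scene shaker 0.85 [248.9 211.3 372.8 302. ] 302.9 259.8 6502
((313.8702087402344, 254.02728271484375), (126.576416015625, 78.1129150390625), 9.92624568939209)
scene shaker 0.72 [147.3 184.8 172.8 216.6] 157.1 198.1 646
((157.57691955566406, 197.88461303710938), (32.947513580322266, 22.749473571777344), 78.69007110595703)
scene dial 0.93 [271.9 215.4 288.8 239.2] 280.9 228.3 406
scene carrier 0.82 [307.4 205.6 372.7 273.2] 341.2 239.9 3087
scene carrier 0.34 [331.2 216.7 353.5 240.1] 343.9 229.1 254
scene coupler 0.78 [312.  206.  371.3 269.5] 341.1 239.3 3038
scene latch 0.69 [329.2 219.2 352.1 239.9] 343.1 229.6 240
scene latch_grip 0.62 [331.5 216.2 353.5 241.5] 343.2 229.2 269
scene dial_grip 0.97 [271.9 218.3 287.8 244.6] 280.7 228.8 386
scene dial_grip 0.52 [310.2 201.5 374.5 273.2] 340.5 238.8 3037
top shaker 0.65 [198.6 164.6 300.3 242.3] 256.1 204.5 5252
((250.3257598876953, 202.72161865234375), (98.22775268554688, 71.56452941894531), 4.48460578918457)
top dial 0.45 [269.6 195.6 284.9 211.2] 278.0 202.6 195
top carrier 0.85 [205.3 178.1 253.7 222.5] 229.8 198.2 1628
top coupler 0.91 [203.3 175.5 255.  223.5] 229.4 198.3 1624
top latch 0.7 [385.5 235.9 414.2 260.7] 398.3 245.6 426
top latch 0.65 [221.7 192.  235.4 205.9] 227.2 197.2 164
top latch_grip 0.46 [217.8 190.  233.2 201.4] 226.6 197.0 165
top latch_grip 0.3 [273.2 195.2 287.6 209.7] 277.5 202.1 186
top dial_grip 0.59 [269.7 194.5 285.4 211.4] 278.0 202.6 201
top dial_grip 0.27 [221.5 192.4 235.9 204. ] 227.2 197.0 157
top spare_cap 0.27 [128.6 238.7 165.1 257.1] 148.2 249.3 153
```

View pics/scenez.png

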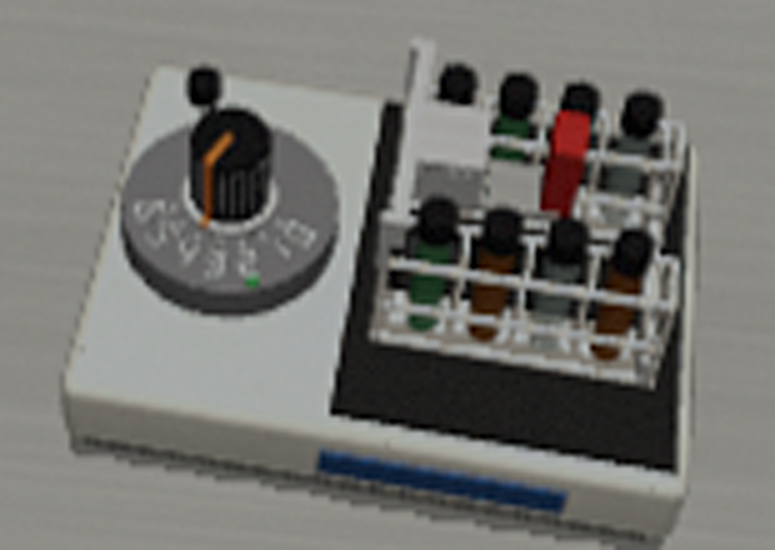

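View pics/topz.png

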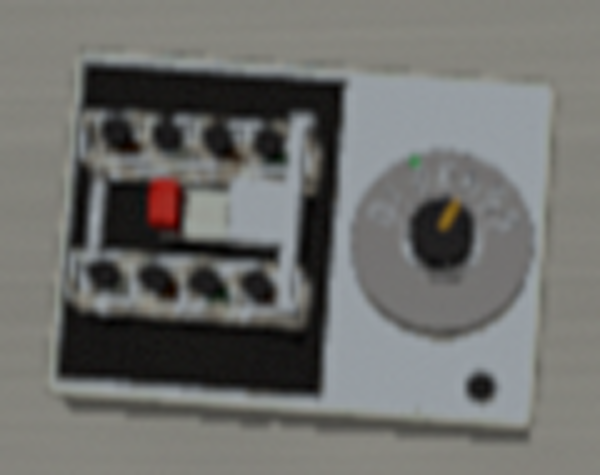

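Run:
```python
from h import *
c,s=shot("top")
f=lambda x,y:(190+(x+.5)/5-.5,155+(y+.5)/5-.5)
print("turret",atz(c,*f(441,243),90))
print("dialtop",atz(c,*f(441,233),142))
for p in[(85,60),(553,85),(533,418),(52,388)]: print(p,atz(c,*f(*p),65))
print("bar top",atz(c,*f(164,203),182))
print("coupler?",atz(c,*f(207,214),168), atz(c,*f(262,210),168))
c2,_=shot("scene")
g=lambda x,y:(235+(x+.5)/5-.5,195+(y+.5)/5-.5)
print("scene turret",atz(c2,*g(229,206),90)); print("dialtop",atz(c2,*g(231,134),142))
print("bar top",atz(c2,*g(574,125),182))
for p in[(155,68),(68,395),(685,495)]: print(p,atz(c2,*g(*p),65))
print("dialaxis tri",tri([ray(c,*f(441,233)),ray(c2,*g(231,134))]))
print(toolT(s))
```

```text
turret [550.84241703 -14.08603083  90.        ]
dialtop [549.90197885 -14.19351268 142.        ]
(85, 60) [671.47685775 208.70637749  65.        ]
(553, 85) [653.40605363 -84.76050498  65.        ]
(533, 418) [445.04545059 -70.05859098  65.        ]
(52, 388) [465.3522633  226.94247025  65.        ]
bar top [562.82763225 144.26926023 182.        ]
coupler? [558.3374062  121.02629212 168.        ] [560.45956439  89.20262946 168.        ]
scene turret [554.04191132 -12.18264766  90.        ]
dialtop [549.86368913 -12.31156612 142.        ]
bar top [559.40296732 148.2333354  182.        ]
(155, 68) [443.16225284 -64.87288062  65.        ]
(68, 395) [658.28637046 -79.22676709  65.        ]
(685, 495) [679.48701913 215.07402648  65.        ]
dialaxis tri (array([549.84322071, -13.25649412, 141.89780198]), [np.float64(0.9396603366364265), np.float64(0.9396603366364187)])
[[ 4.46436510e-01  1.02203662e-05 -8.94815312e-01  2.34393169e+02]
 [ 8.94815311e-01  3.32773666e-05  4.46436510e-01  4.69786684e+02]
 [ 3.43398418e-05 -9.99999999e-01  5.71089125e-06  2.19413160e+02]
 [ 0.00000000e+00  0.00000000e+00  0.00000000e+00  1.00000000e+00]]
```

>>> jog_arm(
  targets=[
    {"offset":[0,-0.04,0]},
    {"offset":[-0.015,-0.07,-0.03]},
    {"offset":[-0.03,-0.1,-0.065]},
    {"offset":[-0.046,-0.1,-0.1]},
    {"offset":[-0.062,-0.1,-0.134]},
    {"offset":[-0.078,-0.1,-0.168]},
    {"offset":[-0.094,-0.1,-0.202]},
    {"offset":[-0.11,-0.1,-0.237]},
    {"offset":[-0.126,-0.1,-0.271]},
    {"offset":[-0.142,-0.1,-0.305]},
    {"offset":[-0.158,-0.1,-0.34]},
    {"offset":[-0.174,-0.1,-0.374]},
  ],
)

```text
schema error: expected keys offset, yaw
```

>>> jog_arm(
  targets=[
    {"offset":[0,-0.04,0],"yaw":0},
    {"offset":[-0.015,-0.07,-0.03],"yaw":0},
    {"offset":[-0.03,-0.1,-0.065],"yaw":0},
    {"offset":[-0.046,-0.1,-0.1],"yaw":0},
    {"offset":[-0.062,-0.1,-0.134],"yaw":0},
    {"offset":[-0.078,-0.1,-0.168],"yaw":0},
    {"offset":[-0.094,-0.1,-0.202],"yaw":0},
    {"offset":[-0.11,-0.1,-0.237],"yaw":0},
    {"offset":[-0.126,-0.1,-0.271],"yaw":0},
    {"offset":[-0.142,-0.1,-0.305],"yaw":0},
    {"offset":[-0.158,-0.1,-0.34],"yaw":0},
    {"offset":[-0.174,-0.1,-0.374],"yaw":0},
  ],
)

```text
time_s: 2.15
eef_pos: [492.3, 145.3, 319.5]
ee_rot: [-0.601, 0.601, 0.372, -0.372]
force: [1.1, 0.4, -0.3]
grip_width: 1.0
```

>>> jog_arm(
  targets=[
    {"offset":[-0.016,0,-0.033],"yaw":0},
    {"offset":[-0.032,0,-0.066],"yaw":0},
    {"offset":[-0.046,0,-0.099],"yaw":0},
    {"offset":[-0.046,0,-0.099],"yaw":0},
    {"offset":[-0.046,0,-0.099],"yaw":0},
  ],
)

```text
time_s: 2.57
eef_pos: [560.9, 58.7, 318.7]
ee_rot: [0.602, -0.602, -0.371, 0.371]
force: [-0.6, 0.0, -0.2]
grip_width: 1.001
```

Run:
```python
from h import *
c,s=shot("wrist");print(s["eef_pos"],s["dq"].round(3))
np.savez("w1.npz",img=c["img"],intrinsics=c["intrinsics"],T=c["T"])
cv2.imwrite("pics/w1.png",c["img"][:,:,::-1])
for t in["dial","carrier","latch_grip","spare_cap"]:
    for r in ctrl.regions_of("wrist",t)[:2]:
        m=r["region"];ys,xs=np.nonzero(m)
        print(t,round(r["score"],2),np.round(r["box"],1),xs.mean().round(1),ys.mean().round(1),m.sum())
```

```text
[560.88308607  58.65457466 318.71742623] [ 0.046 -0.038  0.025  0.008  0.001  0.009]
dial 0.73 [188.6 171.2 235.8 224.8] 211.2 198.3 1888
carrier 0.67 [257.1  64.4 430.2 233.8] 343.0 147.8 14029
latch_grip 0.69 [321.4 128.7 381.2 173.6] 352.0 148.8 1730
spare_cap 0.56 [152.6 123.5 173.9 139.4] 161.0 130.8 278
```

View pics/w1.png

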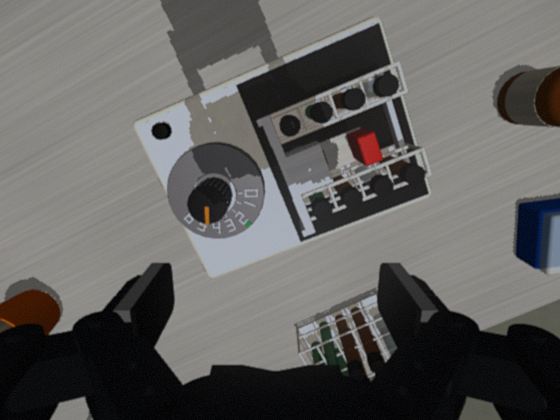

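Run:
```python
from h import *
d=np.load("w1.npz");c=dict(d)
i=c["img"][:,:,::-1]
a=i[130:250,130:300];cv2.imwrite("pics/w1a.png",cv2.resize(a,None,fx=4.5,fy=4.5,interpolation=cv2.INTER_CUBIC))
a=i[60:200,260:440];cv2.imwrite("pics/w1b.png",cv2.resize(a,None,fx=4,fy=4,interpolation=cv2.INTER_CUBIC))
```

```text
(no output)
```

View pics/w1a.png

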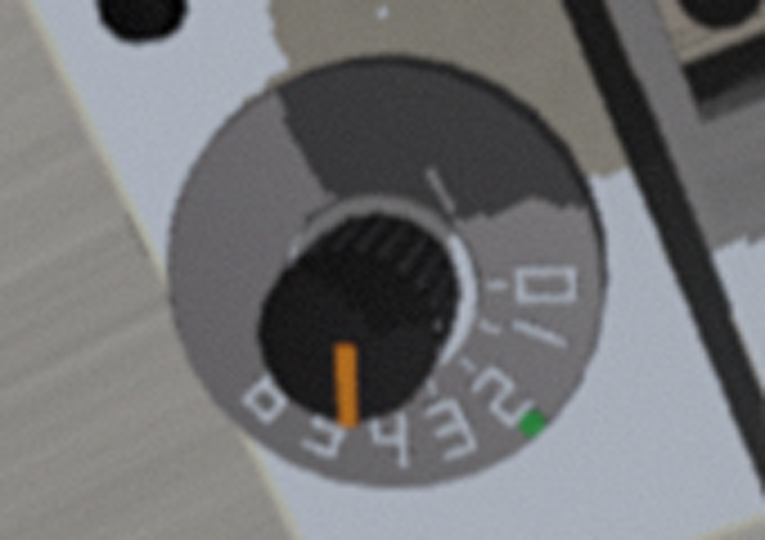

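View pics/w1b.png

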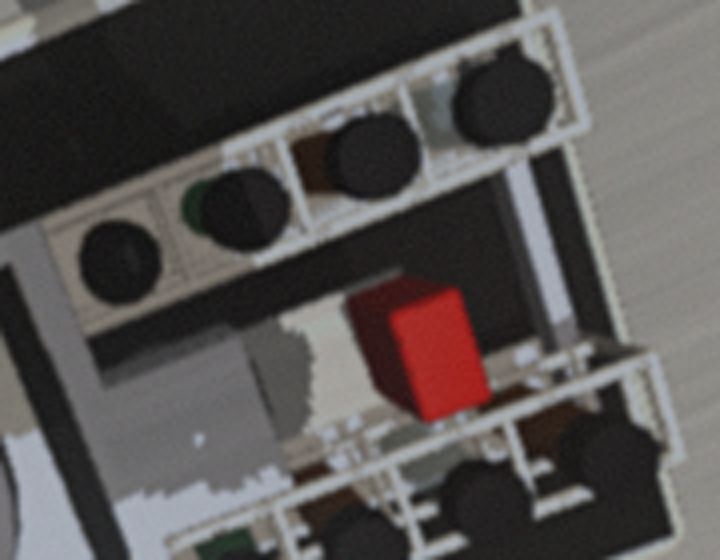

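Run:
```python
from h import *
c=dict(np.load("w1.npz"))
f=lambda x,y:(130+(x+.5)/4.5-.5,130+(y+.5)/4.5-.5)
g=lambda x,y:(260+(x+.5)/4-.5,60+(y+.5)/4-.5)
print("turret",atz(c,*f(385,272),90), "r",np.linalg.norm(atz(c,*f(170,272),90)-atz(c,*f(603,272),90)))
p=atz(c,*f(346,345),142);q=atz(c,*f(348,425),142);print("line",p,q,np.degrees(np.arctan2(*(q-p)[[1,0]])))
print("dialtop c",atz(c,*f(352,322),142))
cs=[atz(c,*g(*k),182) for k in[(391,308),(461,289),(491,400),(424,421)]]
print("bar",np.round(cs,1),np.mean(cs,0))
print("x dir",np.degrees(np.arctan2(*((cs[2]-cs[1]+cs[3]-cs[0])[[1,0]]))))
# platform/deck edge lines: carrier front wall edge
```

```text
turret [546.82610535 -11.36983004  90.        ] r 109.26015666575756
line [550.78994056 -13.44941166 142.        ] [567.1804197  -22.32811311 142.        ] -28.444348188325918
dialtop c [546.81578342  -9.6524675  142.        ]
bar [[548.5 140.1 182. ]
 [551.4 154.5 182. ]
 [575.5 151.5 182. ]
 [573.2 137.2 182. ]] [562.14715906 145.83812983 182.        ]
x dir -6.962774540513923
```

>>> jog_arm(
  targets=[
    {"offset":[-0.03,0.02,-0.009],"yaw":0},
    {"offset":[-0.055,0.05,-0.017],"yaw":0},
    {"offset":[-0.069,0.085,-0.021],"yaw":0},
    {"offset":[-0.069,0.119,-0.021],"yaw":0},
    {"offset":[-0.069,0.119,-0.021],"yaw":0},
    {"offset":[-0.069,0.119,-0.021],"yaw":0},
  ],
  fingers=0.065,
)

```text
time_s: 3.32
eef_pos: [547.7, -9.5, 201.3]
ee_rot: [0.601, -0.601, -0.373, 0.373]
force: [0.2, 0.5, 1.1]
grip_width: 0.762
```

Run:
```python
from h import *
c,s=shot("wrist");print(s["eef_pos"],s["dq"].round(3),s["grip_width"])
np.savez("w2.npz",img=c["img"],intrinsics=c["intrinsics"],T=c["T"])
im=c["img"][:,:,::-1].copy()
for z,col in((142,(0,255,255)),(90,(0,255,0))):
  for r in ((20,) if z==142 else (56,)):
    pts=np.array([proj(c,[549+r*np.cos(t),-12+r*np.sin(t),z]) for t in np.linspace(0,6.283,60)])
    cv2.polylines(im,[np.round(pts*16).astype(np.int32)],False,col,1,cv2.LINE_AA,4)
cv2.imwrite("pics/w2.png",im)
```

```text
[547.65745405  -9.50718784 201.28853806] [ 0.011 -0.037 -0.073  0.     0.012 -0.   ] 0.7617780739228076
```

View pics/w2.png

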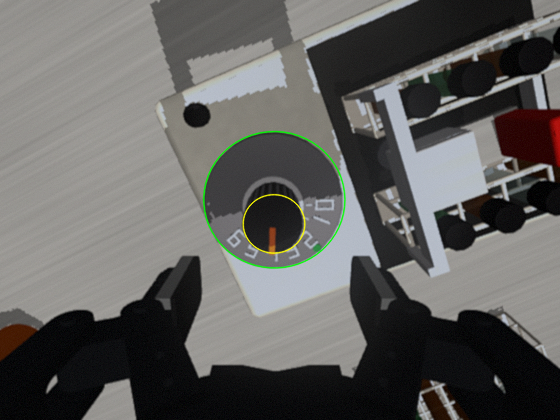

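>>> jog_arm(
  targets=[
    {"offset":[-0.0017,0.02,-0.0023],"yaw":0},
    {"offset":[-0.0017,0.045,-0.0023],"yaw":0},
    {"offset":[-0.0017,0.068,-0.0023],"yaw":0},
    {"offset":[-0.0017,0.081,-0.0023],"yaw":0},
    {"offset":[-0.0017,0.081,-0.0023],"yaw":0},
    {"offset":[-0.0017,0.081,-0.0023],"yaw":0},
  ],
)

```text
time_s: 3.87
eef_pos: [551.3, -11.8, 124.1]
ee_rot: [-0.599, 0.602, 0.375, -0.371]
force: [-0.1, 0.4, 0.4]
grip_width: 0.763
```

Run:
```python
from h import *
c,s=shot("wrist");print(s["eef_pos"],s["dq"].round(3),s["grip_width"],s["force"])
cv2.imwrite("pics/w3.png",c["img"][:,:,::-1])
```

```text
[551.33511466 -11.77269081 124.10373802] [-0.003 -0.017 -0.014 -0.001  0.001 -0.001] 0.7634626303857021 [-0.09907923  0.40275651  0.36883211]
```

View pics/w3.png

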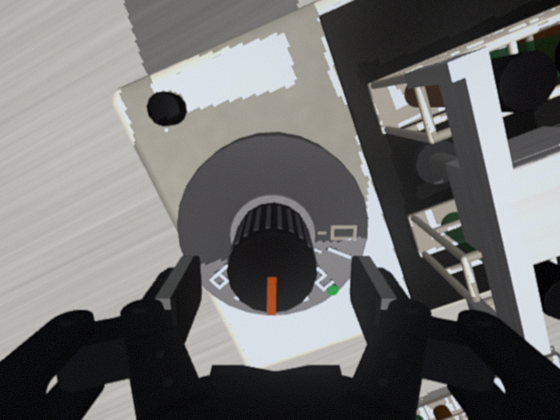

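>>> jog_arm(
  targets=[
    {"offset":[-0.001,0.002,0.001],"yaw":0},
    {"offset":[-0.001,0.002,0.001],"yaw":0},
    {"offset":[-0.001,0.002,0.001],"yaw":0},
    {"offset":[-0.001,0.002,0.001],"yaw":0},
    {"offset":[-0.001,0.002,0.001],"yaw":0},
    {"offset":[-0.001,0.002,0.001],"yaw":0},
  ],
  fingers=0.03,
  grip_force=30,
)

```text
time_s: 4.42
eef_pos: [550.7, -13.2, 124.4]
ee_rot: [-0.598, 0.603, 0.375, -0.371]
force: [-3.5, -3.7, 9.3]
grip_width: 0.445
```

>>> jog_arm(
  targets=[
    {"offset":[0,0,0],"yaw":-0.1},
    {"offset":[0,0,0],"yaw":-0.2},
    {"offset":[0,0,0],"yaw":-0.3},
    {"offset":[0,0,0],"yaw":-0.4},
    {"offset":[0,0,0],"yaw":-0.5},
    {"offset":[0,0,0],"yaw":-0.6},
    {"offset":[0,0,0],"yaw":-0.7},
    {"offset":[0,0,0],"yaw":-0.8},
    {"offset":[0,0,0],"yaw":-0.82},
    {"offset":[0,0,0],"yaw":-0.82},
    {"offset":[0,0,0],"yaw":-0.82},
  ],
)

```text
time_s: 5.33
eef_pos: [550.6, -13.1, 124.7]
ee_rot: [-0.4, 0.406, 0.582, -0.58]
force: [-1.3, -0.1, -0.6]
grip_width: 0.443
```

Run:
```python
from h import *
c,s=shot("wrist");print(s["eef_pos"],s["ee_rot"],s["grip_width"],s["force"],s["wrist_torque"])
T=toolT(s);print(np.degrees(np.arctan2(T[1,0],T[0,0])))
cv2.imwrite("pics/w4.png",c["img"][:,:,::-1])
```

```text
[550.59748653 -13.10263445 124.65497635] [-0.39986297  0.40622677  0.58190279 -0.58006771] 0.44267591581666516 [-1.27827592 -0.12499266 -0.64291019] [ 0.14373269  0.40333162 -0.07138596]
110.49862814264704
```

View pics/w4.png

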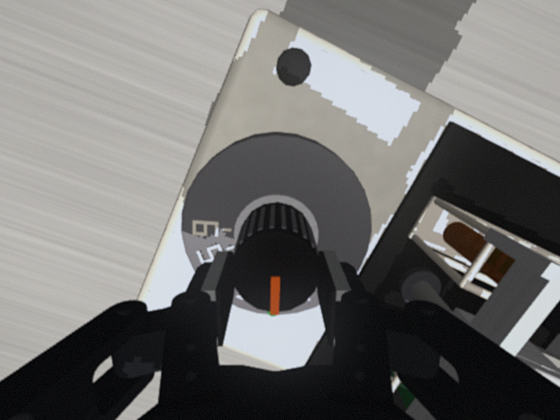

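Line turned with the gripper (≈0.8 rad). Open and go up.

>>> jog_arm(
  targets=[
    {"offset":[0,0,0],"yaw":0},
    {"offset":[0,0,0],"yaw":0},
    {"offset":[0,0,0],"yaw":0},
    {"offset":[0,0,0],"yaw":0},
    {"offset":[0,-0.03,0],"yaw":0},
    {"offset":[0,-0.06,0],"yaw":0},
    {"offset":[0,-0.095,0],"yaw":0},
    {"offset":[0,-0.125,0],"yaw":0.1},
    {"offset":[0,-0.13,0],"yaw":0.2},
    {"offset":[0,-0.13,0],"yaw":0.3},
    {"offset":[0,-0.13,0],"yaw":0.34},
    {"offset":[0,-0.13,0],"yaw":0.34},
  ],
  fingers=0.065,
)

```text
time_s: 6.38
eef_pos: [549.5, -12.7, 254.9]
ee_rot: [-0.493, 0.499, 0.506, -0.503]
force: [0.7, 0.6, 0.2]
grip_width: 0.761
```

Run:
```python
from h import *
c,s=shot("wrist");print(s["eef_pos"],s["grip_width"],s["dq"].round(3))
T=toolT(s);print(np.degrees(np.arctan2(T[1,0],T[0,0])));print(T[:3,:3].round(4))
np.savez("w5.npz",img=c["img"],intrinsics=c["intrinsics"],T=c["T"])
cv2.imwrite("pics/w5.png",c["img"][:,:,::-1])
i=c["img"][:,:,::-1][150:270,200:350];cv2.imwrite("pics/w5a.png",cv2.resize(i,None,fx=5,fy=5,interpolation=cv2.INTER_CUBIC))
```

```text
[549.53708529 -12.74337377 254.87880345] 0.7609791760051727 [-0.     0.004  0.005 -0.001  0.    -0.082]
90.94747780058086
[[-0.0165  0.0095 -0.9998]
 [ 0.9999 -0.0032 -0.0166]
 [-0.0033 -1.     -0.0094]]
```

View pics/w5.png

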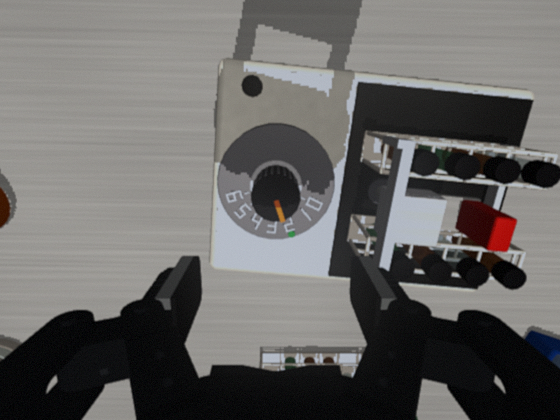

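View pics/w5a.png

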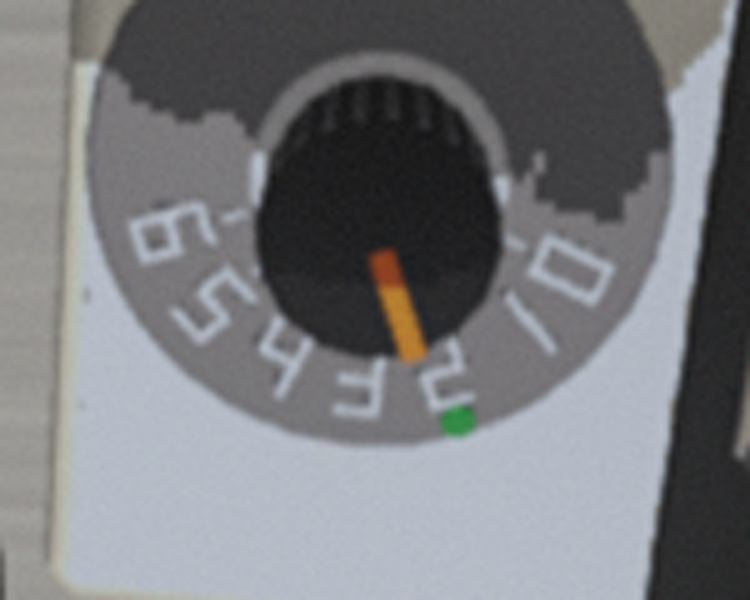

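Run:
```python
from h import *
c=dict(np.load("w5.npz"))
f=lambda x,y:(200+(x+.5)/5-.5,150+(y+.5)/5-.5)
an=lambda p,q:np.degrees(np.arctan2(*(q-p)[[1,0]])).round(2)
p=atz(c,*f(383,250),142);q=atz(c,*f(413,360),142);print("line",p,q,an(p,q),an(p,q)-22.9)
o=np.array([549.5,-12.5,90]);g=atz(c,*f(458,420),90);print("dot",g,an(o,g)-22.9)
# deck edges
a=atz(c,222,60,65);b=atz(c,533,92,65);d=atz(c,211,266,65);print(a,b,d,an(a,b)-90,an(a,d))
# black platform left edge (z=70)
p=atz(c,358,84,70);q=atz(c,330,276,70);print(p,q,an(p,q))
i=c["img"][:,:,::-1][120:300,350:560];cv2.imwrite("pics/w5b.png",cv2.resize(i,None,fx=3.5,fy=3.5,interpolation=cv2.INTER_CUBIC))
```

```text
line [550.33460902 -12.76718175 142.        ] [568.76540366  -7.58314889 142.        ] 15.71 -7.189999999999998
dot [598.80989915   2.71577171  90.        ] -5.75
[439.14064919 -64.56882008  65.        ] [462.42859372 227.02284074  65.        ] [647.5401335  -82.35332899  65.        ] -4.569999999999993 -4.88
[458.24641399  61.02363123  70.        ] [654.67432219  47.1931446   70.        ] -4.03
```

View pics/w5b.png

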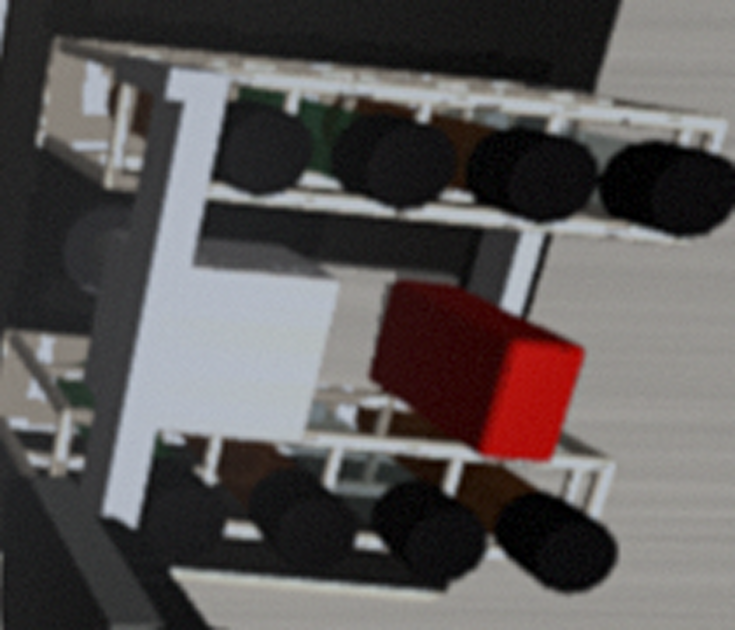

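>>> jog_arm(
  targets=[
    {"offset":[0.03,0,-0.003],"yaw":0.03},
    {"offset":[0.065,0,-0.007],"yaw":0.07},
    {"offset":[0.1,0,-0.01],"yaw":0.099},
    {"offset":[0.135,0,-0.014],"yaw":0.099},
    {"offset":[0.1585,0,-0.0156],"yaw":0.099},
    {"offset":[0.1585,0,-0.0156],"yaw":0.099},
    {"offset":[0.1585,0,-0.0156],"yaw":0.099},
  ],
  fingers=0.028,
)

```text
time_s: 7.02
eef_pos: [561.9, 147.0, 254.1]
ee_rot: [-0.516, 0.522, 0.482, -0.479]
force: [0.4, -0.8, -0.7]
grip_width: 0.327
```

Run:
```python
from h import *
c5=dict(np.load("w5.npz"))
g=lambda x,y:(350+(x+.5)/3.5-.5,120+(y+.5)/3.5-.5)
for p in[(335,280),(305,435)]: print("coup edge",atz(c5,*g(*p),168))
print("bar top",[atz(c5,*g(*p),182).round(1) for p in[(515,340),(583,347),(553,460),(485,457)]])
c,s=shot("wrist");print(s["eef_pos"],s["grip_width"]*85.4,s["dq"].round(3))
T=toolT(s);print(np.degrees(np.arctan2(T[1,0],T[0,0])));print(T[:3,:3].round(4))
np.savez("w6.npz",img=c["img"],intrinsics=c["intrinsics"],T=c["T"])
cv2.imwrite("pics/w6.png",c["img"][:,:,::-1])
```

```text
coup edge [541.22312471 108.54127991 168.        ]
coup edge [575.47451984 107.48468387 168.        ]
bar top [array([549.1, 138.5, 182. ]), array([550.3, 152.1, 182. ]), array([574.3, 151.1, 182. ]), array([573.9, 137.3, 182. ])]
[561.93623558 146.96345878 254.08127527] 27.91548709261507 [-0.042 -0.009  0.009 -0.006 -0.    -0.002]
85.61246879390522
[[ 0.0765  0.0089 -0.997 ]
 [ 0.9971 -0.0033  0.0765]
 [-0.0026 -1.     -0.0091]]
```

View pics/w6.png

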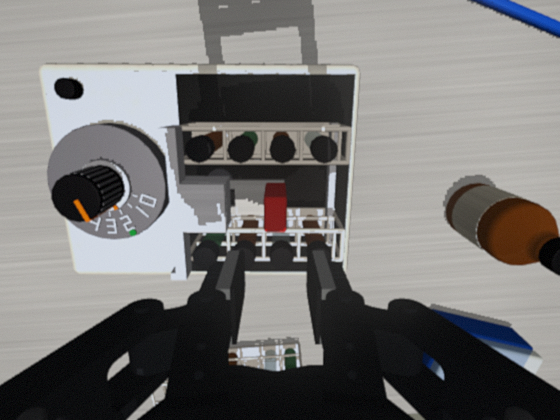

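Run:
```python
from h import *
c=dict(np.load("w6.npz"))
i=c["img"][:,:,::-1][165:250,215:335];cv2.imwrite("pics/w6a.png",cv2.resize(i,None,fx=6,fy=6,interpolation=cv2.INTER_CUBIC))
im=c["img"].astype(int);m=((im[...,0]-im[...,1])>100);ys,xs=np.nonzero(m);print(xs.min(),xs.max(),ys.min(),ys.max())
cx,cy=562.3,146.3;a=np.radians(-4.7);Rz=np.array([[np.cos(a),-np.sin(a)],[np.sin(a),np.cos(a)]])
for p in[(-13,-8),(-13,8),(13,8),(13,-8)]: print(np.round(proj(c,np.append(Rz@p+[cx,cy],182)),1))
```

```text
265 285 228 231
[263.4 196.2]
[287.2 196.4]
[286.7 232.6]
[263.6 232.5]
```

View pics/w6a.png

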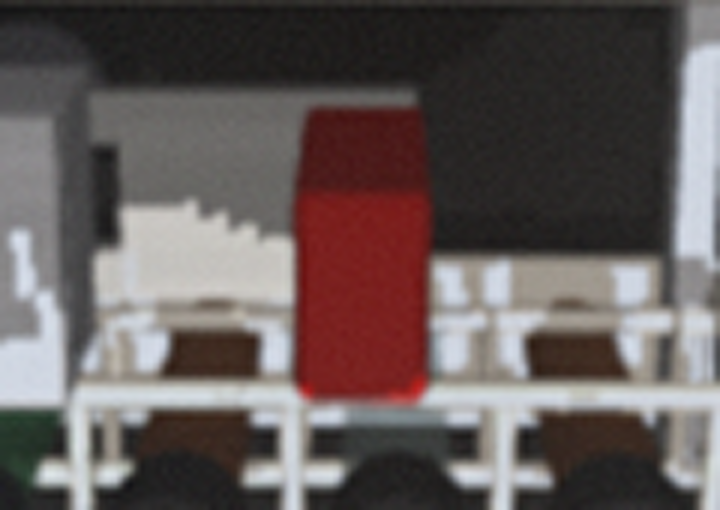

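>>> jog_arm(
  targets=[
    {"offset":[0,0.025,0],"yaw":0},
    {"offset":[0,0.05,0],"yaw":0},
    {"offset":[0,0.07,0],"yaw":0},
    {"offset":[0,0.085,0],"yaw":0},
    {"offset":[0,0.091,0],"yaw":0},
    {"offset":[0,0.091,0],"yaw":0},
    {"offset":[0,0.091,0],"yaw":0},
  ],
)

```text
time_s: 7.65
eef_pos: [563.3, 144.9, 164.0]
ee_rot: [-0.516, 0.523, 0.482, -0.478]
force: [0.4, 0.2, 0.5]
grip_width: 0.328
```

Run:
```python
from h import *
c,s=shot("wrist");print(s["eef_pos"],s["grip_width"]*85.4,s["force"],s["dq"].round(3))
cv2.imwrite("pics/w7.png",c["img"][:,:,::-1])
```

```text
[563.27927357 144.93335366 163.9567505 ] 28.04872783771522 [0.43904266 0.2471616  0.54747069] [ 0.008 -0.013 -0.015  0.002  0.002  0.005]
```

View pics/w7.png

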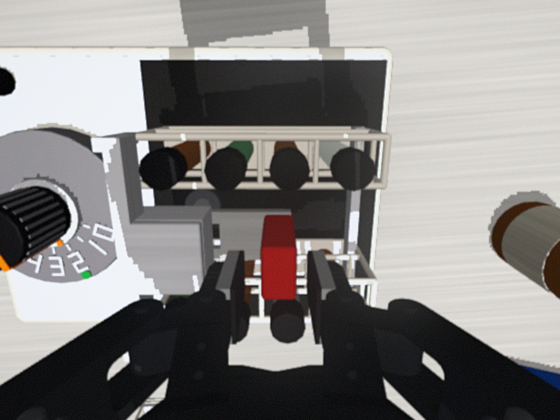

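>>> jog_arm(
  targets=[
    {"offset":[0.0012,0,0],"yaw":0},
    {"offset":[0.0012,0,0],"yaw":0},
    {"offset":[0.0012,0,0],"yaw":0},
    {"offset":[0.0012,0,0],"yaw":0},
    {"offset":[0.0012,0,0],"yaw":0},
    {"offset":[0.0012,0,0],"yaw":0},
  ],
  fingers=0.005,
  grip_force=80,
)

```text
time_s: 8.2
eef_pos: [564.1, 146.3, 165.8]
ee_rot: [-0.515, 0.523, 0.483, -0.477]
force: [-1.3, -1.1, 6.8]
grip_width: 0.149
```

>>> jog_arm(
  targets=[
    {"offset":[0.003,0,0],"yaw":0},
    {"offset":[0.006,0,0],"yaw":0},
    {"offset":[0.009,0,0],"yaw":0},
    {"offset":[0.012,0,0],"yaw":0},
    {"offset":[0.0145,0,0],"yaw":0},
    {"offset":[0.0165,0,0],"yaw":0},
    {"offset":[0.0165,0,0],"yaw":0},
    {"offset":[0.0165,0,0],"yaw":0},
  ],
)

```text
time_s: 8.87
eef_pos: [565.6, 162.0, 166.0]
ee_rot: [-0.515, 0.524, 0.482, -0.478]
force: [-1.8, -7.6, 2.6]
grip_width: 0.149
```

Run:
```python
from h import *
c,s=shot("wrist");print(s["eef_pos"],s["grip_width"]*85.4,s["force"],s["wrist_torque"],s["dq"].round(3))
print(toolT(s)[:3,:3].round(4))
cv2.imwrite("pics/w8.png",c["img"][:,:,::-1])
```

```text
[565.59802877 162.00175357 165.9678676 ] 12.695208820659913 [-1.81090363 -7.5625106   2.56724784] [-1.3404708   0.14311769 -0.01391168] [-0.002 -0.     0.001 -0.    -0.002 -0.001]
[[ 0.0786  0.0135 -0.9968]
 [ 0.9969 -0.0056  0.0785]
 [-0.0045 -0.9999 -0.0139]]
```

View pics/w8.png

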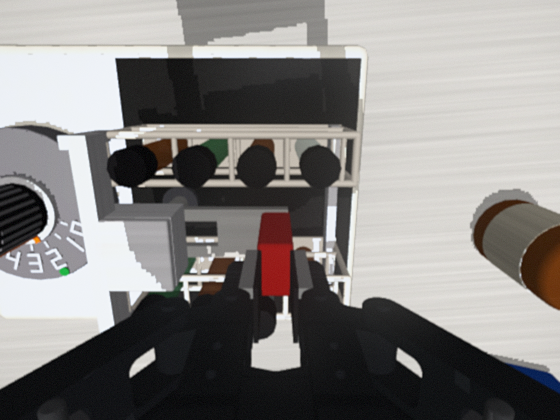

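>>> jog_arm(
  targets=[
    {"offset":[0.001,0,0],"yaw":0},
    {"offset":[0.001,0,0],"yaw":0},
  ],
)

```text
time_s: 9.08
eef_pos: [565.6, 162.2, 166.0]
ee_rot: [-0.514, 0.524, 0.481, -0.478]
force: [-1.9, -7.6, 1.0]
grip_width: 0.145
```

>>> jog_arm(
  targets=[
    {"offset":[0.001,0,0],"yaw":0},
    {"offset":[0.001,0,0],"yaw":0},
  ],
)

```text
time_s: 9.25
eef_pos: [565.6, 162.4, 165.9]
ee_rot: [-0.514, 0.525, 0.481, -0.479]
force: [-1.6, -6.9, 0.8]
grip_width: 0.146
```

>>> jog_arm(
  targets=[
    {"offset":[0.003,0,0],"yaw":0},
    {"offset":[0.003,0,0],"yaw":0},
    {"offset":[0.003,0,0],"yaw":0},
  ],
)

```text
time_s: 9.5
eef_pos: [565.8, 164.2, 166.0]
ee_rot: [-0.513, 0.525, 0.48, -0.48]
force: [-1.2, -9.4, 1.6]
grip_width: 0.146
```

Run:
```python
from h import *
c,s=shot("wrist");print(s["eef_pos"],s["grip_width"]*85.4,s["force"],s["wrist_torque"])
print(toolT(s)[:3,:3].round(4))
cv2.imwrite("pics/w9.png",c["img"][:,:,::-1])
```

```text
[565.79013882 164.17876021 165.96555866] 12.46290784772486 [-1.23035016 -9.38059067  1.58522196] [-1.66253477  0.33504078 -0.09365891]
[[ 0.0789  0.0115 -0.9968]
 [ 0.9968 -0.0129  0.0788]
 [-0.012  -0.9999 -0.0124]]
```

View pics/w9.png

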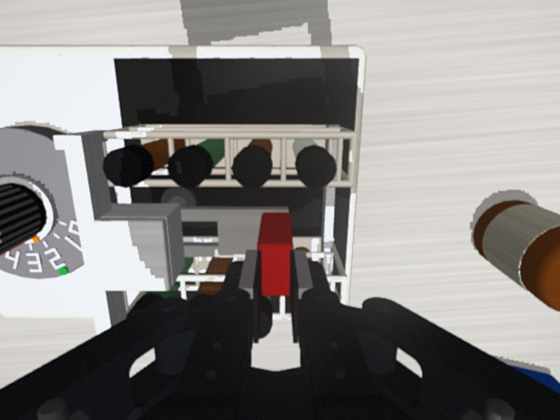

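>>> jog_arm(
  targets=[
    {"offset":[0.003,0,0],"yaw":0},
    {"offset":[0.003,0,0],"yaw":0},
    {"offset":[0.003,0,0],"yaw":0},
  ],
)

```text
time_s: 9.8
eef_pos: [565.8, 164.5, 165.9]
ee_rot: [-0.512, 0.527, 0.478, -0.482]
force: [-3.5, -17.2, 3.2]
grip_width: 0.147
```

>>> jog_arm(
  targets=[
    {"offset":[0.002,-0.004,0],"yaw":0},
    {"offset":[0.002,-0.008,0],"yaw":0},
    {"offset":[0.002,-0.012,0],"yaw":0},
  ],
)

```text
time_s: 10.05
eef_pos: [564.9, 164.9, 175.6]
ee_rot: [-0.513, 0.526, 0.475, -0.484]
force: [-0.9, -7.6, -4.9]
grip_width: 0.143
```

Run:
```python
from h import *
c,s=shot("wrist");print(s["eef_pos"],s["grip_width"]*85.4,s["force"],s["wrist_torque"])
print(toolT(s)[:3,:3].round(4))
cv2.imwrite("pics/w10.png",c["img"][:,:,::-1])
c,s=shot("scene");cv2.imwrite("pics/s10.png",cv2.resize(c["img"][180:320,200:420,::-1],None,fx=3.5,fy=3.5,interpolation=cv2.INTER_CUBIC))
```

```text
[564.88411508 164.85406288 175.6479764 ] 12.21914164475199 [-0.90335442 -7.60499866 -4.92941072] [-1.45518335  0.15311498 -0.01338961]
[[ 0.0802  0.0043 -0.9968]
 [ 0.9965 -0.0223  0.0801]
 [-0.0219 -0.9997 -0.0061]]
```

View pics/w10.png

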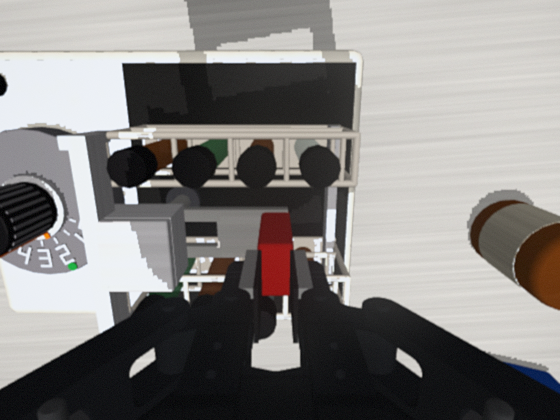

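View pics/s10.png

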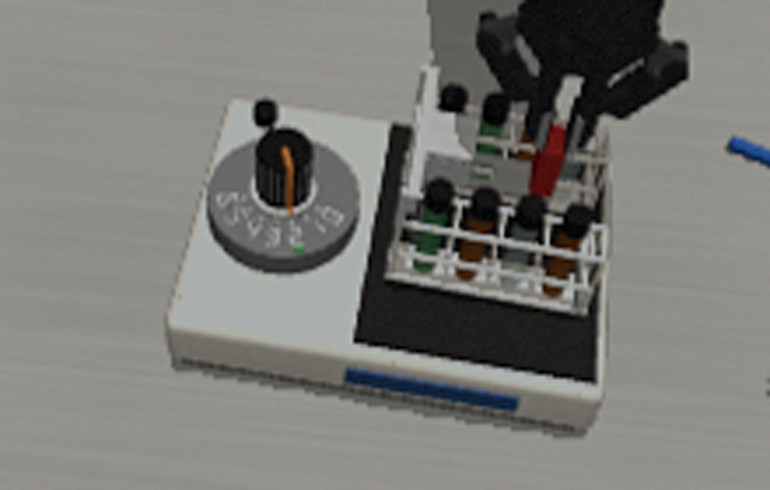

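>>> jog_arm(
  targets=[
    {"offset":[0.002,-0.005,0],"yaw":0},
    {"offset":[0.002,-0.01,0],"yaw":0},
    {"offset":[0.002,-0.015,0],"yaw":0},
    {"offset":[0.002,-0.02,0],"yaw":0},
    {"offset":[0.002,-0.025,0],"yaw":0},
    {"offset":[0.002,-0.032,0],"yaw":0},
    {"offset":[0,-0.042,0],"yaw":0},
    {"offset":[-0.004,-0.054,0],"yaw":0},
    {"offset":[-0.008,-0.067,0],"yaw":0},
    {"offset":[-0.012,-0.08,0],"yaw":0},
    {"offset":[-0.014,-0.09,0],"yaw":0},
    {"offset":[-0.016,-0.092,0],"yaw":0},
  ],
)

```text
time_s: 11.15
eef_pos: [564.1, 151.5, 272.2]
ee_rot: [-0.511, 0.528, 0.478, -0.482]
force: [0.4, 0.3, -3.2]
grip_width: 0.145
```

Run:
```python
from h import *
c,s=shot("wrist");print(s["eef_pos"],s["grip_width"]*85.4,s["force"],s["wrist_torque"])
print(toolT(s)[:3,:3].round(4))
cv2.imwrite("pics/w11.png",c["img"][:,:,::-1])
c,s=shot("scene");cv2.imwrite("pics/s11.png",cv2.resize(c["img"][150:320,200:420,::-1],None,fx=3.5,fy=3.5,interpolation=cv2.INTER_CUBIC))
```

```text
[564.14372634 151.53909989 272.15233295] 12.3648980437044 [ 0.38147047  0.28596371 -3.20778311] [ 0.09053017 -0.00355603  0.0148717 ]
[[ 0.0801  0.0115 -0.9967]
 [ 0.9966 -0.0206  0.0798]
 [-0.0196 -0.9997 -0.0131]]
```

View pics/w11.png

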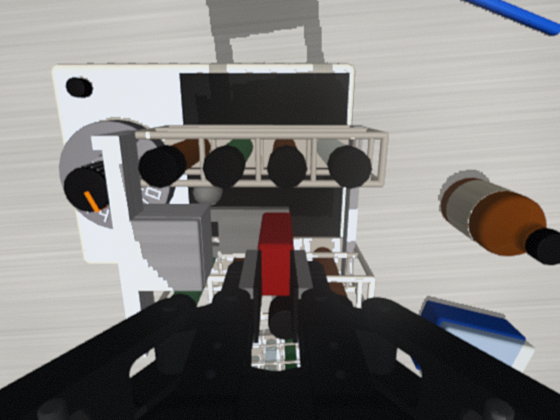

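View pics/s11.png

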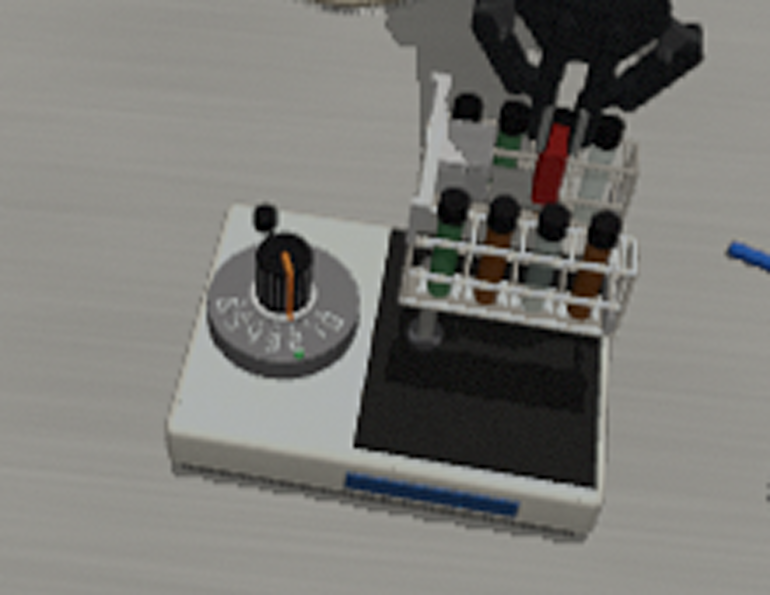

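>>> jog_arm(
  targets=[
    {"offset":[0,0,0],"yaw":0},
    {"offset":[0,0,0],"yaw":0},
    {"offset":[0,0,0],"yaw":0},
    {"offset":[0,0,0],"yaw":0},
    {"offset":[0,0,0],"yaw":0},
    {"offset":[0,0,0],"yaw":0},
  ],
)

```text
time_s: 11.75
eef_pos: [563.7, 151.5, 269.9]
ee_rot: [-0.512, 0.527, 0.477, -0.482]
force: [-0.3, -0.3, -3.5]
grip_width: 0.145
```

Run:
```python
from h import *
s=ctrl.sense();print(s["eef_pos"],s["dq"].round(4),s["force"],s["grip_width"])
c,_=shot("top");cv2.imwrite("pics/t12.png",c["img"][:,:,::-1])
c,s=shot("wrist");cv2.imwrite("pics/w12.png",c["img"][:,:,::-1])
s=ctrl.sense();print(s["eef_pos"],s["dq"].round(4))
print(ctrl.finish_job())
```

```text
[563.67830423 151.52422214 269.90199867] [-0.002  -0.0019 -0.0014 -0.0018 -0.0006  0.0011] [-0.28336977 -0.3220275  -3.46268201] 0.14464575065368818
[563.68464302 151.50457785 270.01804884] [-0.0013 -0.0002 -0.0008 -0.0014  0.0002 -0.0018]
the job is handed in; nothing more can be done
None
```

View pics/t12.png

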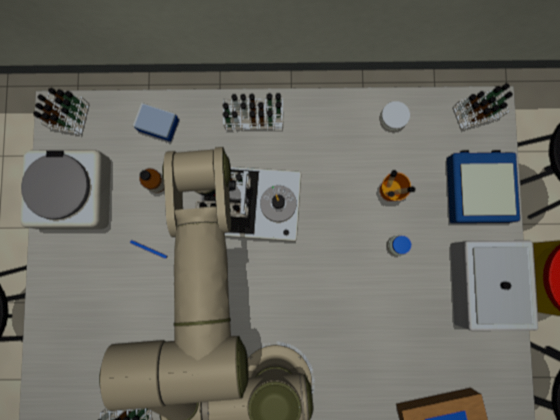

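The job is handed in at about 12 s, with the carrier held level above the shaker. No verdict was reported, so success rests on my own checks.

- **Dial:** I gripped it at 4, turned it 0.8 rad counterclockwise and let go. The close wrist picture taken afterwards shows its line at 2, by the green dot.
- **Latch:** I gripped the bar at 80 N and pulled it to the stop. The tool travelled about 18 mm, which includes the socket's play. The pull then rose sharply to 17 N, above the spring's 8.4 N maximum.
- **Lift:** The carrier came off the post and the latch sprang shut. The tool ended about 104 mm higher than when it gripped the bar, tilted about 0.02 rad, and the coupler is an estimated 5 to 6 mm sideways of the post.
- **At hand-in:** The arm was at rest and still gripping, with about 3.5 N on the wrist, which fits the carrier's weight. The last top picture shows the amber bottle, cup, jar, marker and spare cap where they started.

Two readings were slightly off. The gripper opening read 2 to 3 mm less than the true sizes of the dial and bar. The tool also tilted about 1° from the pull, well under the limit.

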